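# Set a sample board up on the table easel

## Robot

A 7-joint arm with a two-finger parallel gripper is mounted at the origin on the work surface. World frame = base frame: x ahead of the robot, y to its left, z up, the work surface at z = 0. Lengths are in m, angles in rad, forces in N, time in s.
With the tool pointing down it reaches from about 0.4 to 0.85 m from the base axis. Payload 10.4 kg.
Tool frame: the origin (TCP) lies at the very end of the fingers, on their centre line; the grasp point (between the pads) lies 19 mm behind it (manip.pinch_z is the distance from the TCP to the grasp point, in m); z points along the fingers, y is the line along which they close (so a half turn about z gives the same grasp; the last joint's range is limited). The gripper opens to 85 mm and grips with 20 to 120 N. Pads are 22 mm wide; open, the fingers measure 114 mm over their backs; the gripper's body (76 mm by 85 mm) begins 54 mm behind the grasp point. The pads swing forward as they close: fully open they stand 13 mm farther back than shut.
Start: joints at [1.204, 0.332, -0.065, 1.46, 0.022, 1.35, -0.088], TCP at [0.211, -0.588, 0.199] pointing down, gripper open.
Joint ranges: [-2.6, 2.6], [-0.5, 2.12], [-1.47, 1.34], [0.16, 2.42], [-1.27, 4.41], [0.06, 2.06], [-2.6, 2.6]. Speed limits (rad/s): [2.22, 2.22, 2.79, 2.79, 3.14, 3.14, 3.14].

## Interface

Orientations are given as a unit quaternion [x, y, z, w].
In Python, from workcell import manip gives the robot as it stands. The module is installed in compiled form; this text tells all that it offers.
- The arm moves only by the shell command python3 -m creep 'ROWS' [OPENING] [FORCE]. ROWS is a JSON object of lists of equal length, an entry for each row: "slide": the shift along the tool's x, y, z in m, a list of three; "twist": the turn about the tool's z in degrees. A call has 1 to 8 rows; each row shifts and turns the commanded pose from where the row before left it, along the tool's axes as they then stand; what a row does not reach is not made up. A row lasts 1/8 s, in which the tool goes at most 62.5 mm and 10.7 degrees, less where a joint would pass 70% of its speed; a pose out of reach is approached as far as the arm can. A call with a gripper value outside its range is refused whole. OPENING is the opening in per cent of the stroke, from 0 (shut) to 100 (fully open), set as the call begins (- or left out, the last holds). The fingers move at their own pace and stop on an object; FORCE is the grip in N (left out, the last holds). Time passes only in rows, so rows that do not move let the fingers close. It gives the time, the measured TCP pose, the force, the opening and the grip force at its end, in the units of the state.
- manip.get_obs(): the state, without advancing time (a new reading comes with each control period).
- manip.camera(name): name is "side" or "top" or "wrist"; returns (picture, depth): 480x640x3 uint8, blue, green, red; 480x640 float32, m along the optical axis (not along the pixel's ray), 0 where there is no reading.
- manip.camera_params(name): a dict with "intrinsics" (3x3 intrinsics, pixels), "R" (3x3) and "t" (3): a world point X has camera coordinates R X + t. Camera axes: x right, y down, z forward; pixel columns grow to the right and rows downward; lengths in m; the calibration is good to about 2 mm. A picture is of the moment at which its call begins: read the wrist's pose just before it. camera_params takes no time and is no camera call; for the wrist camera it gives the pose at the moment of the call.
- manip.hand_in(): hands the job in; it is judged then, once.
The state is a dict: "clock": time; "joint_pos": joint angles; "joint_velocities": joint speeds; "tau": joint torques, N m; "position": TCP position; "ee_rot": TCP orientation; "ft_force": force on the tool from outside, world axes, zero at the start; "torque": the same for the moment, N m; "grip_width": opening from 0.0 (shut) to 1.0 (fully open); "grasp_force": force on a finger pad.
Only numpy, scipy, OpenCV 4.12 (cv2) and the standard library are available. Lean on these libraries where they do the work, as an engineer would, in place of code of your own. Each camera call takes 0.05 s, during which the arm holds its last target. There are 200 camera calls.

## Task

Set the long narrow sample board up on the table easel, ready for its top coat: painted face out, long way up, centred and straight on the mast with its lower end on the ledge. Then slide the top holder down until it bears on the board's upper end, and after that turn the holder's knurled screw clockwise until it seats, without forcing it. Leave the square board, the jars and the tin where they are.

Things in the scene. Friction and masses are not known exactly. Their poses are not given: they have to be found in the camera images.
- board: Long narrow plywood sample board, 150 x 60 x 12 mm, top face painted cream, about 70 g. It starts level, painted face up, on a fixed block 45 mm high, 100 mm long and only 36 mm wide, so its long edges overhang by about 12 mm; the block is left or right of the easel. Origin at the centre of its underside; x along the length, y across, z out of the painted face. Either end may go up.
- square_board: The other sample board, 120 x 120 x 12 mm, same paint, lying level on a like block on the other side of the easel. Not to be used. Origin at the centre of its underside, z up.
- mast: Sloping mast of the fixed wooden table easel: bar 36 mm wide, 18 mm thick, its face at 30 degrees to the table, rising to the robot's right. Origin on the face at the middle of the ledge's upper surface; x up along the mast, y across, away from the robot, z square out of the face (up, to the left). Face at z = 0, from x = 0 to 300 mm. The seated board's underside centre is at x = 75 mm, y = z = 0.
- ledge (a point): Middle of the ledge's upper surface, 10 mm out from the mast's face; axes as the mast's. The ledge is a wooden strip across the mast's foot, 160 mm wide, standing 20 mm out from the face. Above it only the holder stands beside the mast within 60 mm, down to 18 mm behind its face. The easel's base is 300 x 158 mm and 22 mm high; the screw head reaches up to 235 mm above the table.
- holder_edge (a point): Middle of the lower end face of the easel's top holder, which bears on the board's upper end; 6 mm out from the mast's face, axes as the mast's. The holder is a wooden saddle on the mast, 56 mm wide, 50 mm long; a lip reaches 10 mm below this end face, from 16 to 26 mm out from the mast's face, so it goes over the end of the 12 mm board.
- holder (a joint): How far the holder has slid down the mast, in m: 0 at the top, 0.075 when its end face is 150 mm above the ledge and so meets a seated board, 0.09 at most. It starts between 0 and 0.05, slides with a friction of about 3 N and stays where it is left. It can be slid by its knurled screw.
- screw_grip (a point): Middle of the knurled brass screw head on the holder, the point to grip: round, 34 mm in diameter, 24 mm tall (12 mm either side of this point), its axis square to the mast's face. The holder's outer face is 20 mm further in. The point is 27 mm up the mast from the holder's end face and 46 mm out from the mast's face.
- screw (a joint): Angle of the knurled screw in rad, growing clockwise as seen facing its head (tightening). It starts between 0.2 and 0.7 and turns freely (0.04 N m) until it seats at 1.6; from there the resistance rises steeply, about 2.5 N m per rad, and it springs back to about 1.6 when let go. Beyond 1.95 it is over-tightened.
- jar_a: White plastic paint jar, 60 mm in diameter, 88 mm tall, behind on the left. Bystander; origin at the centre of its underside.
- jar_b: The same kind of jar, further left.
- jar_c: A larger white jar, 66 mm in diameter, 105 mm tall, behind on the right. Bystander.
- wax_tin: Flat dark tin, 90 mm in diameter, 34 mm tall, behind on the far right. Bystander.
Mind the look-alikes: they are no part of the job. Leave any purple look-alike of the board alone.

How it is judged:
On the way, in this order (a step that is already met when the one before it is completed fails the run):
1. the board lies on the easel's mast with its lower end on the ledge, centred and straight, and is let go, the holder still clear of it (x of board in the frame of mast between 0.072 and 0.078 m and y of board in the frame of mast between -0.01 and 0.01 m and z of board in the frame of mast between -0.003 and 0.003 m and angle between the x axis of board and the x axis of mast, either way round below 0.07 rad and angle between the z axis of board and the z axis of mast, either way round below 0.07 rad and angle between board's own z axis and vertical below 0.7 rad and contact force between the fingers and board below 0.1 N and linear speed of board below 0.02 m/s and x of holder_edge in the frame of mast above 0.157 m), for 0.2 s.
2. the holder has been slid down to bear on the board's upper end, the screw not yet tightened (x of board in the frame of mast between 0.072 and 0.078 m and y of board in the frame of mast between -0.01 and 0.01 m and z of board in the frame of mast between -0.003 and 0.003 m and angle between the x axis of board and the x axis of mast, either way round below 0.07 rad and angle between the z axis of board and the z axis of mast, either way round below 0.07 rad and angle between board's own z axis and vertical below 0.7 rad and (x of holder_edge in the frame of board between 0.072 and 0.0775 m or x of holder_edge in the frame of board between -0.0775 and -0.072 m) and value of joint screw below 1.4 rad), for 0.1 s.
At the end, for the whole second after the job is handed in: Board released and at rest on the easel, painted face out, underside on the mast's face and lower end on the ledge (3 mm), within 10 mm of the centre line, straight to 4 degrees; holder bearing on its upper end (2.5 mm); screw seated, between 1.5 and 1.75 rad (x of board in the frame of mast between 0.072 and 0.078 m and y of board in the frame of mast between -0.01 and 0.01 m and z of board in the frame of mast between -0.003 and 0.003 m and angle between the x axis of board and the x axis of mast, either way round below 0.07 rad and angle between the z axis of board and the z axis of mast, either way round below 0.07 rad and angle between board's own z axis and vertical below 0.7 rad and contact force between the fingers and board below 0.1 N and linear speed of board below 0.02 m/s and (x of holder_edge in the frame of board between 0.072 and 0.0775 m or x of holder_edge in the frame of board between -0.0775 and -0.072 m) and value of joint screw between 1.5 and 1.75 rad); the robot touches nothing.
It fails at once if the screw is over-tightened, more than 0.35 rad past where it seats (value of joint screw above 1.95 rad).
It fails at once if the square board, a jar or the tin is moved by more than 25 mm (distance of any of square_board, jar_a, jar_b, jar_c, wax_tin from where it was at the start of the episode above 0.025 m).
It also fails if it takes over 70 s, if anything falls off the work surface, if the arm or the gripper's body presses on something with over 40 N, if the wrist force passes 120 N, or if a joint passes its speed limit or range.

## Working session

There is one attempt and no reset: what is moved stays moved. The work goes in short steps, Python scripts to look and compute and a shell command to move; the robot and the scene stay as the last step left them, time stands still between calls to the robot, and variables do not carry over. Pictures are saved under pics/ and viewed, at most 10 in all, crops included, and the job is handed in when it is done.

```bash
ls; mkdir -p pics
python3 - <<'E'
from workcell import manip
import cv2,numpy as np
print(manip.get_obs())
ims=[]
for n in ["side","top"]:
    p,d=manip.camera(n); cv2.imwrite(f"pics/{n}0.png",p); np.save(f"pics/{n}0.npy",d)
    c=manip.camera_params(n); print(n,c);
E
```

```text
pics
{'clock': 0.0, 'joint_pos': array([ 1.20440274,  0.33288598, -0.06468775,  1.46095577,  0.02161467,
        1.34988845, -0.08851029]), 'joint_velocities': array([-0.00230835,  0.00077954,  0.00049181,  0.00031532,  0.00118472,
       -0.00196459,  0.00039178]), 'tau': array([-1.43229274e-03, -6.25438571e+01,  4.84834844e-02, -3.91607738e+01,
        1.62235228e-02,  9.89321445e-03, -3.39570795e-05]), 'position': array([ 0.21050059, -0.58803351,  0.19800023]), 'ee_rot': array([ 9.85261608e-01,  1.71052751e-01, -1.64986321e-04, -7.01685198e-04]), 'ft_force': array([-0.35159728,  0.18991707, -0.2481187 ]), 'torque': array([0.01042439, 0.00760732, 0.00664869]), 'grasp_force': 0.0, 'grip_width': 0.9962429628104026}
side {'intrinsics': array([[455.55575395,   0.        , 322.55185987],
       [  0.        , 455.55575395, 246.05017085],
       [  0.        ,   0.        ,   1.        ]]), 'R': array([[-0.91595114, -0.4010466 ,  0.01396888],
       [-0.25741579,  0.56049568, -0.78713512],
       [ 0.30784836, -0.72457313, -0.61662239]]), 't': array([0.52926311, 0.25478097, 0.97339969])}
top {'intrinsics': array([[447.36040671,   0.        , 322.35437417],
       [  0.        , 447.36040671, 242.99055753],
       [  0.        ,   0.        ,   1.        ]]), 'R': array([[ 2.28853351e-02, -9.99737638e-01,  9.57500154e-04],
       [-9.92319652e-01, -2.28319658e-02, -1.21574711e-01],
       [ 1.21564676e-01,  1.83213179e-03, -9.92581822e-01]]), 't': array([-0.01838344,  0.57267614,  1.0987691 ])}
```

View pics/top0.png

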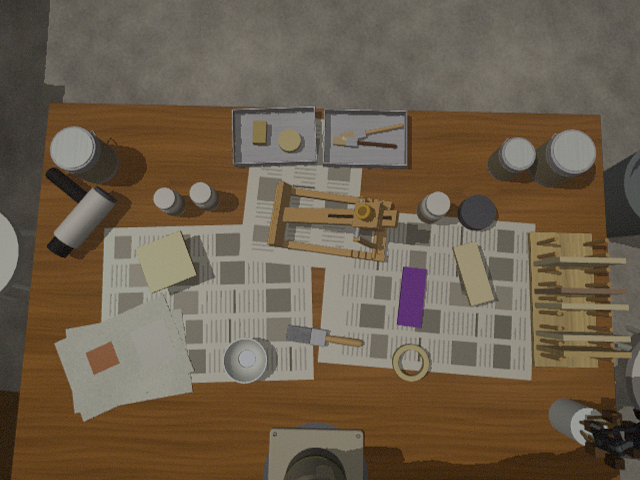

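View pics/side0.png

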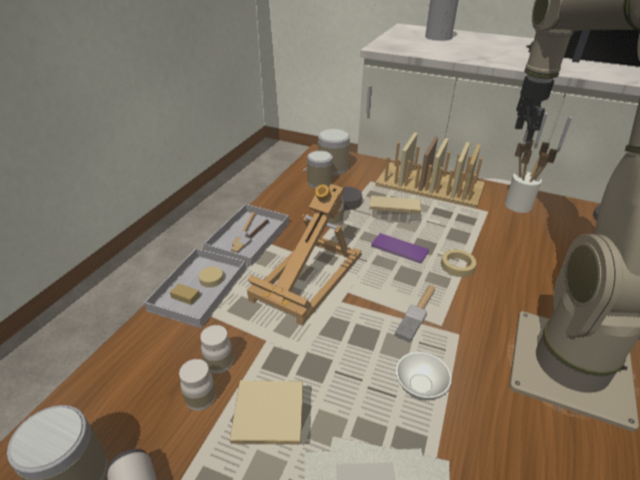

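The top view shows these candidates: the long cream board at (473,274), a purple look-alike at (411,296), the square cream board at (167,261), and boards in the rack near (590,300). I choose (473,274), which is long, cream and on the right. The easel's ledge is near (278,214) and its screw at (365,211).

```bash
cat > h.py <<'E'
from workcell import manip
import numpy as np, cv2
def world(d,c):
    K,R,t=c["intrinsics"],c["R"],c["t"]
    v,u=np.mgrid[:d.shape[0],:d.shape[1]]
    P=np.dstack([(u-K[0,2])/K[0,0]*d,(v-K[1,2])/K[1,1]*d,d])
    return (P-t)@R          # R^T (P-t)
def pix(X,c):
    q=(np.atleast_2d(X)@c["R"].T+c["t"])@c["intrinsics"].T
    return q[:,:2]/q[:,2:]
E
python3 - <<'E'
from h import *
p=cv2.imread("pics/top0.png"); d=np.load("pics/top0.npy"); W=world(d,manip.camera_params("top"))
def rect(u0,u1,v0,v1,z0,z1):
    w=W[v0:v1,u0:u1].reshape(-1,3); m=(w[:,2]>z0)&(w[:,2]<z1)
    print(m.sum(),cv2.minAreaRect(w[m,:2].astype(np.float32)),np.median(w[m,2]))
rect(440,510,230,320,.045,.075)
rect(385,435,255,340,.01,.1)
for u in range(270,405,8): print(u,W[214,u].round(3),W[206,u].round(3))
a=cv2.resize(p[225:325,385:515],None,fx=4,fy=4,interpolation=cv2.INTER_CUBIC)
b=cv2.resize(p[170:270,260:410],None,fx=4,fy=4,interpolation=cv2.INTER_CUBIC)
o=np.zeros((600,800,3),np.uint8); 
b=cv2.resize(b,(480,320)); a=cv2.resize(a,(364,280)); o[:320,:480]=b;o[320:,:364]=a
s=cv2.imread("pics/side0.png")[170:330,240:370]; s=cv2.resize(s,None,fx=2.4,fy=2.4,interpolation=cv2.INTER_CUBIC); o[:384,485:485+312]=s[:, :312]
cv2.imwrite("pics/c1.png",o)
E
```

```text
1534 ((0.5057735443115234, -0.37846362590789795), (0.15003809332847595, 0.06167856976389885), 16.59495735168457) 0.05653847850822412
1058 ((0.4448779225349426, -0.23640280961990356), (0.0605374276638031, 0.14971180260181427), 83.74173736572266) 0.012291007939335886
270 [ 0.651  0.135 -0.001] [0.672 0.135 0.003]
278 [0.638 0.106 0.07 ] [0.659 0.107 0.069]
286 [0.642 0.088 0.055] [0.663 0.089 0.048]
294 [0.639 0.066 0.073] [ 0.674  0.072 -0.   ]
302 [0.637 0.046 0.083] [ 0.675  0.051 -0.001]
310 [0.635 0.026 0.095] [0.675 0.03  0.   ]
318 [0.634 0.007 0.104] [ 0.676  0.009 -0.005]
326 [ 0.435 -0.007  1.16 ] [ 0.675 -0.013  0.002]
334 [ 0.63  -0.031  0.129] [ 0.676 -0.034  0.001]
342 [ 0.629 -0.049  0.14 ] [ 0.677 -0.055 -0.003]
350 [ 0.628 -0.068  0.146] [ 0.677 -0.076  0.003]
358 [ 0.613 -0.08   0.227] [ 0.631 -0.08   0.223]
366 [ 0.612 -0.096  0.236] [ 0.63  -0.096  0.231]
374 [ 0.617 -0.116  0.208] [ 0.635 -0.115  0.21 ]
382 [ 0.621 -0.135  0.193] [ 0.638 -0.134  0.197]
390 [ 0.62  -0.152  0.198] [ 0.676 -0.179  0.019]
398 [ 0.622 -0.171  0.191] [ 0.68  -0.202  0.002]
```

View pics/c1.png

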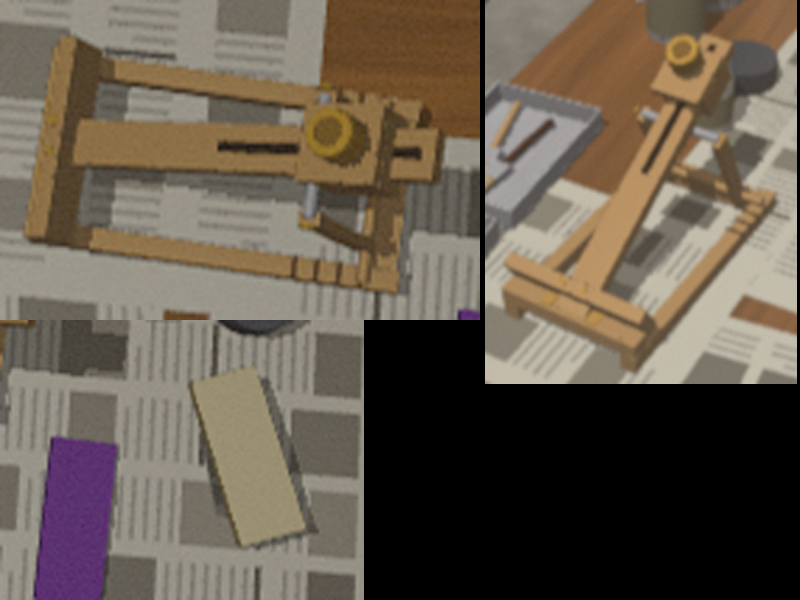

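The crop confirms it: the cream board is plain, 150 x 62 mm and raised at z≈0.057, while the purple one lies flat at z≈0.012. Next I fit the easel frame.

```bash
cat >> h.py <<'E'
def mastR(yaw):
    h=np.array([np.sin(yaw),-np.cos(yaw),0]); s,c=.5,np.sqrt(.75)
    x=c*h+[0,0,s]; z=-s*h+[0,0,c]; return np.c_[x,np.cross(z,x),z]
E
python3 - <<'E'
from h import *
c={n:manip.camera_params(n) for n in("top","side")}
W=np.vstack([world(np.load(f"pics/{n}0.npy"),c[n]).reshape(-1,3) for n in c])
lab=np.repeat([0,1],480*640)
k=(W[:,0]>.5)&(W[:,0]<.76)&(W[:,1]<.16)&(W[:,1]>-.22)&(W[:,2]>.03)&(W[:,2]<.26)
W=W[k];lab=lab[k]
o=np.array([.638,.098,.06]); yaw=-.05
for it in range(15):
    L=(W-o)@mastR(yaw)
    m=(L[:,0]>.02)&(L[:,0]<.19)&(abs(L[:,1])<.024)&(abs(L[:,2])<.012)
    o=o+mastR(yaw)[:,2]*np.median(L[m,2])
    # centreline: mid of edges per x bin
    xs,ys=[],[]
    for x in np.arange(.02,.19,.01):
        q=L[m&(abs(L[:,0]-x)<.006),1]
        if len(q)>20: xs.append(x); ys.append((np.percentile(q,3)+np.percentile(q,97))/2)
    a,b=np.polyfit(xs,ys,1); 
    o=o+mastR(yaw)[:,1]*b; yaw+=a
print(o,yaw,a,b,m.sum(),[np.median(L[m&(lab==i),2]) for i in(0,1)],[np.percentile(L[m&(lab==i),1],[2,98]) for i in(0,1)])
q=L[m]; print("plane",np.linalg.lstsq(np.c_[q[:,:2],np.ones(len(q))],q[:,2],rcond=None)[0])
for i in (0,1):
    n=(lab==i)&(abs(L[:,1])>.03)&(abs(L[:,1])<.078)&(abs(L[:,0])<.04)&(L[:,2]>.0)
    for z in np.arange(.001,.03,.004):
        q=L[n&(abs(L[:,2]-z)<.002),0]; 
        if len(q): print(i,round(z,3),len(q),np.percentile(q,[2,50,98]).round(4))
# screw head top: z~.058
n=(L[:,2]>.050)&(L[:,2]<.068)&(L[:,0]>.12)
for i in (0,1): print(i,(n&(lab==i)).sum(),cv2.minEnclosingCircle(L[n&(lab==i),:2].astype(np.float32)),np.median(L[n&(lab==i)],0))
n=(L[:,2]>.020)&(L[:,2]<.032)&(L[:,0]>.12)
for i in (0,1): print(i,np.percentile(L[n&(lab==i)],[1,50,99],axis=0).round(4))
E
```

```text
[0.64290721 0.09465437 0.05461326] -0.12238542440794214 -2.901127550799907e-14 2.1771612433982933e-16 1991 [np.float64(-0.00035593407731512655), np.float64(0.00037077512213818796)] [array([-0.01724496,  0.01779851]), array([-0.01767122,  0.01784019])]
plane [ 0.00068724  0.07865364 -0.00036625]
0 0.001 64 [-0.0339 -0.0305  0.0015]
0 0.005 39 [-0.0319 -0.0006  0.0015]
0 0.009 38 [-0.0028 -0.0005  0.0016]
0 0.013 45 [-0.0046 -0.0003  0.0013]
0 0.017 89 [-0.0171 -0.0048  0.0012]
0 0.021 125 [-0.0147 -0.0069  0.0013]
0 0.025 5 [-0.009  -0.0077 -0.0037]
1 0.001 98 [-0.0395 -0.0345 -0.0187]
1 0.005 41 [-0.0384 -0.0346 -0.0159]
1 0.009 13 [-0.0193 -0.0188 -0.0094]
1 0.013 14 [-0.0193 -0.0187 -0.0073]
1 0.017 60 [-0.019  -0.0115 -0.0027]
1 0.021 190 [-0.0187 -0.0111 -0.0035]
1 0.025 17 [-0.0185 -0.0105 -0.005 ]
0 200 ((0.24556808173656464, 0.0005256873555481434), 0.01903858780860901) [ 0.24833799 -0.00044229  0.05818187]
1 159 ((0.243833988904953, 0.0017642377642914653), 0.018619664013385773) [ 0.24161908 -0.00142279  0.05799923]
0 [[ 0.2104 -0.0273  0.0207]
 [ 0.2511 -0.0102  0.0258]
 [ 0.2697  0.0279  0.0295]]
1 [[ 0.2061 -0.0276  0.0203]
 [ 0.2252 -0.0098  0.0264]
 [ 0.2654  0.0284  0.0309]]
```

Run:
```python
from h import *
c={n:manip.camera_params(n) for n in("top","side")}
for n in c:
    W=world(np.load(f"pics/{n}0.npy"),c[n]).reshape(-1,3)
    W=W[(W[:,2]<.9)&(W[:,0]<.75)]
    print(n)
    for x in np.arange(.05,.65,.06):
        print(round(x,2),[round(float(np.percentile(q,99)),2) if len(q)>3 else None for y in np.arange(-.7,-.2,.06) for q in [W[(abs(W[:,0]-x)<.03)&(abs(W[:,1]-y)<.03),2]]])
```

```text
top
0.05 [0.0, 0.0, 0.0, 0.0, 0.0, 0.01, 0.0, 0.0, 0.0]
0.11 [0.0, 0.21, 0.2, 0.0, 0.0, 0.0, 0.0, 0.0, 0.0]
0.17 [0.0, 0.2, 0.35, 0.35, 0.0, 0.0, 0.0, 0.0, 0.0]
0.23 [0.0, 0.26, 0.36, 0.35, 0.0, 0.0, 0.0, 0.03, 0.03]
0.29 [0.11, 0.02, 0.11, 0.02, 0.01, 0.01, 0.01, 0.03, 0.03]
0.35 [0.15, 0.15, 0.15, 0.15, 0.01, 0.01, 0.01, 0.01, 0.02]
0.41 [0.15, 0.15, 0.15, 0.15, 0.01, 0.06, 0.05, 0.01, 0.02]
0.47 [0.15, 0.15, 0.15, 0.15, 0.01, 0.06, 0.06, 0.02, 0.02]
0.53 [0.15, 0.15, 0.15, 0.15, 0.01, 0.06, 0.06, 0.01, 0.01]
0.59 [0.11, 0.02, 0.11, 0.02, 0.01, 0.06, 0.06, 0.01, 0.01]
side
0.05 [0.0, 0.0, 0.0, 0.0, 0.0, 0.0, 0.0, 0.0, 0.0]
0.11 [0.03, 0.2, 0.2, 0.0, 0.0, 0.58, 0.64, 0.65, 0.65]
0.17 [None, 0.2, 0.53, 0.55, 0.61, 0.62, 0.63, 0.0, 0.0]
0.23 [0.0, 0.33, 0.59, 0.6, 0.61, 0.0, 0.0, 0.02, 0.02]
0.29 [0.1, 0.57, 0.59, 0.03, 0.0, 0.0, 0.0, 0.02, 0.02]
0.35 [0.15, 0.15, 0.15, 0.15, 0.0, 0.0, 0.0, 0.01, 0.02]
0.41 [0.15, 0.15, 0.15, 0.15, 0.0, 0.06, 0.06, 0.01, 0.01]
0.47 [0.15, 0.15, 0.15, 0.15, 0.0, 0.06, 0.06, 0.01, 0.01]
0.53 [0.15, 0.15, 0.15, 0.15, None, 0.06, 0.06, 0.01, 0.01]
0.59 [0.1, 0.08, 0.1, 0.06, 0.0, 0.06, 0.06, 0.0, 0.0]
```

```bash
python3 -m creep '{"slide":[[0.014,-0.04,0],[0.014,-0.04,0],[0.014,-0.04,0],[0.014,-0.04,0],[0.015,-0.038,0],[0.047,0.017,0],[0.047,0.017,0],[0.047,0.017,0]],"twist":[0,0,0,0,0,1,1,1]}' 100
python3 -m creep '{"slide":[[0.047,0.016,0],[0.047,0.016,0],[0.043,0.016,0],[0,0,0]],"twist":[0,0,0,0]}'
```

```text
clock: 1.1
position: [0.362, -0.381, 0.1988]
ee_rot: [0.989, 0.145, 0.0, 0.0]
ft_force: [-0.2, -0.0, -0.1]
grip_width: 0.999
grasp_force: 0.0
clock: 1.6
position: [0.5084, -0.3859, 0.197]
ee_rot: [0.989, 0.147, -0.0, -0.001]
ft_force: [-0.2, 0.3, 0.1]
grip_width: 1.002
grasp_force: 0.0
```

Run:
```python
from h import *
c=manip.camera_params("wrist"); p,d=manip.camera("wrist"); cv2.imwrite("pics/w1.png",p)
W=world(d,c).reshape(-1,3); m=(W[:,2]>.05)&(W[:,2]<.063)&(abs(W[:,0]-.506)<.12)&(abs(W[:,1]+.378)<.09)
print(m.sum(),cv2.minAreaRect(W[m,:2].astype(np.float32)),np.median(W[m,2]))
print(W[(abs(W[:,0]-.508)<.03)&(W[:,2]>.1)].mean(0))
```

```text
11685 ((0.5068310499191284, -0.3781149685382843), (0.14974987506866455, 0.06009356677532196), 16.348304748535156) 0.058544868401947225
[ 0.51627162 -0.38516903  0.2925429 ]
```

View pics/w1.png

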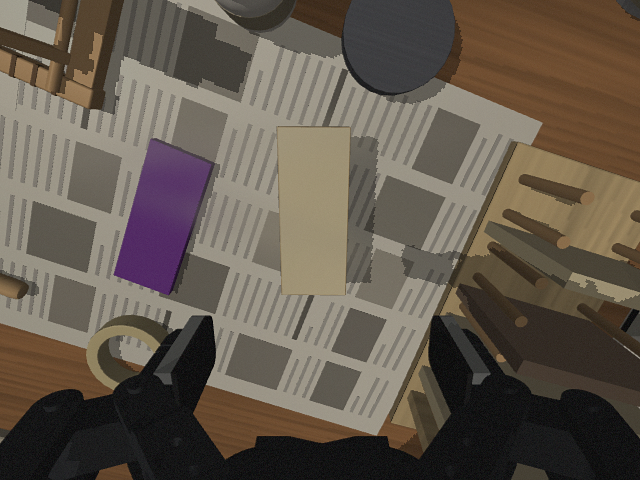

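The wrist view shows the cream board at (313,210), parallel to the fingers, with purple at (163,217). I need to shift 8 mm and descend.

```bash
python3 -m creep '{"slide":[[0,-0.008,0.01],[0,0,0.04],[0,0,0.05],[0,0,0.045],[0,0,0.023],[0,0,0]],"twist":[0.5,0,0,0,0,0]}'
python3 -m creep '{"slide":[[0,0,0],[0,0,0],[0,0,0],[0,0,0],[0,0,0]],"twist":[0,0,0,0,0]}' 0 25
```

```text
clock: 2.4
position: [0.5009, -0.3794, 0.0291]
ee_rot: [0.99, 0.14, -0.002, -0.001]
ft_force: [-0.4, -0.4, -0.2]
grip_width: 1.001
grasp_force: 0.0
clock: 3.02
position: [0.5034, -0.3802, 0.0309]
ee_rot: [0.99, 0.141, 0.0, 0.0]
ft_force: [0.4, 0.4, -0.2]
grip_width: -0.003
grasp_force: 0.0
```

Run:
```python
from h import *
p,d=manip.camera("side"); o=cv2.resize(p[130:290,330:490],(600,600),interpolation=cv2.INTER_CUBIC); cv2.imwrite("pics/s2.png",o)
print({k:v for k,v in manip.get_obs().items() if k in("grip_width","grasp_force","ft_force","position","clock")})
```

```text
{'clock': 3.075, 'position': array([ 0.50343489, -0.38017845,  0.0308833 ]), 'ft_force': array([ 0.3329115 , -0.45689553, -0.40133477]), 'grasp_force': 0.0, 'grip_width': 4.151262371993219e-05}
```

View pics/s2.png

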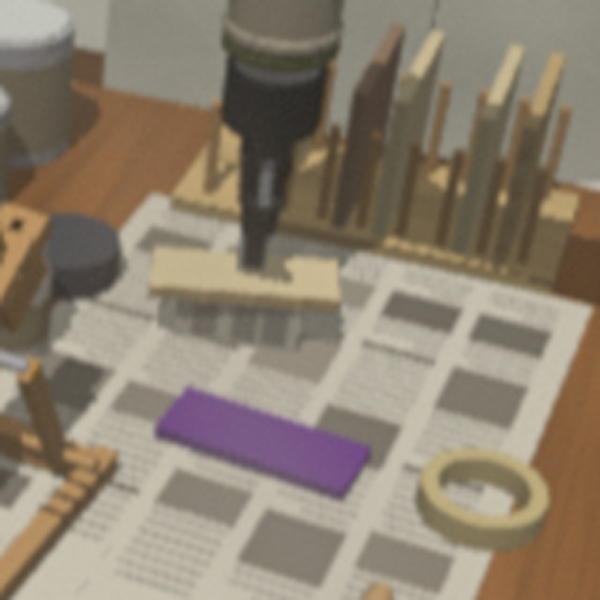

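Run:
```python
from h import *
c=manip.camera_params("side");p,d=manip.camera("side"); W=world(d,c)
for v in range(170,208,3): print(v,[W[v,u].round(3).tolist() for u in(395,398,401)])
o=manip.get_obs(); print(o["position"],pix(o["position"],c), pix([.5068,-.378,.057],c))
```

```text
170 [[0.519, -0.38, 0.161], [0.502, -0.342, 0.184], [0.495, -0.347, 0.183]]
173 [[0.513, -0.356, 0.165], [0.501, -0.341, 0.175], [0.493, -0.345, 0.175]]
176 [[0.512, -0.359, 0.154], [0.499, -0.338, 0.168], [0.491, -0.338, 0.17]]
179 [[0.51, -0.356, 0.146], [0.499, -0.344, 0.155], [0.487, -0.328, 0.166]]
182 [[0.51, -0.36, 0.134], [0.501, -0.356, 0.139], [0.486, -0.329, 0.156]]
185 [[0.5, -0.319, 0.148], [0.491, -0.318, 0.151], [0.484, -0.322, 0.151]]
188 [[0.5, -0.324, 0.137], [0.493, -0.333, 0.133], [0.485, -0.333, 0.135]]
191 [[0.504, -0.347, 0.113], [0.496, -0.352, 0.112], [0.488, -0.354, 0.113]]
194 [[0.508, -0.37, 0.089], [0.499, -0.369, 0.092], [0.49, -0.37, 0.094]]
197 [[0.506, -0.365, 0.082], [0.498, -0.369, 0.082], [0.517, -0.506, -0.001]]
200 [[0.504, -0.364, 0.072], [0.497, -0.37, 0.071], [0.494, -0.398, 0.056]]
203 [[0.505, -0.374, 0.056], [0.498, -0.381, 0.054], [0.489, -0.38, 0.057]]
206 [[0.501, -0.36, 0.055], [0.493, -0.365, 0.054], [0.484, -0.364, 0.057]]
[ 0.50343389 -0.38017662  0.03085315] [[395.26651595 209.14580167]] [[394.95649788 201.96113349]]
```

Run:
```python
from h import *
o=manip.get_obs(); c=manip.camera_params("wrist");p,d=manip.camera("wrist"); cv2.imwrite("pics/w2.png",p); W=world(d,c)
cw=-c["R"].T@c["t"]; print("cam",cw,"tcp",o["position"],o["ee_rot"], pix(o["position"],c))
g=p.max(2)<70
for v in range(150,480,20):
    us=np.where(g[v,250:390]&(d[v,250:390]>0))[0]+250
    if len(us): print(v,us.min(),us.max(),W[v,us[len(us)//2]].round(3))
```

```text
cam [ 0.58166105 -0.35775866  0.20717738] tcp [ 0.50343389 -0.38017662  0.03085315] [9.90024503e-01 1.40895278e-01 2.78577089e-05 5.42114008e-05] [[321.58467503 284.73167355]]
310 306 338 [ 0.514 -0.377  0.077]
330 286 358 [ 0.514 -0.377  0.093]
350 282 361 [ 0.513 -0.378  0.103]
370 250 389 [ 0.505 -0.379  0.102]
390 250 389 [ 0.497 -0.381  0.102]
410 250 389 [ 0.497 -0.38   0.111]
430 250 389 [ 0.496 -0.38   0.118]
450 250 389 [ 0.514 -0.377  0.143]
470 250 389 [ 0.514 -0.377  0.147]
```

View pics/w2.png

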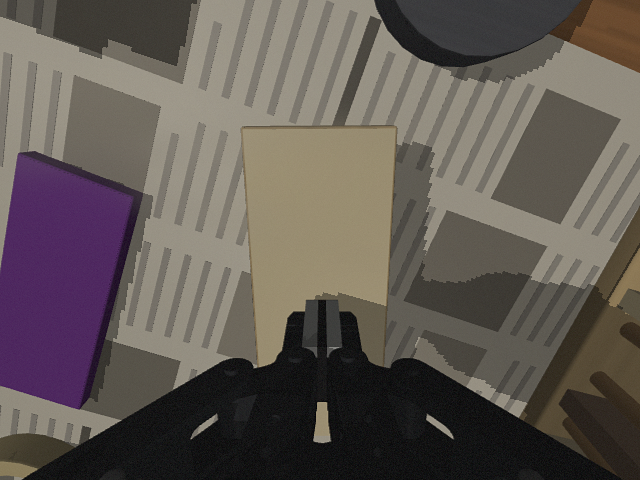

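The shut fingertips at (322,300) are about 10 mm above the board. In both the wrist and side views the real tip is about 37 mm higher than the reported TCP z. I'll allow for that offset: open and go 39 mm lower in two steps, watching the force.

```bash
python3 -m creep '{"slide":[[0.004,0,0],[0,0,0],[0,0,0],[0,0,0],[0,0,0.01],[0,0,0.01],[0,0,0]],"twist":[0,0,0,0,0,0,0]}' 100
python3 -m creep '{"slide":[[0,0,0.01],[0,0,0.009],[0,0,0]],"twist":[0,0,0]}'
python3 -m creep '{"slide":[[0,0,0],[0,0,0],[0,0,0],[0,0,0],[0,0,0]],"twist":[0,0,0,0,0]}' 0 25
```

```text
clock: 4.05
position: [0.5064, -0.3785, 0.0093]
ee_rot: [0.99, 0.141, -0.001, -0.001]
ft_force: [0.4, -0.3, -0.2]
grip_width: 1.0
grasp_force: 0.0
clock: 4.42
position: [0.5066, -0.3786, -0.0093]
ee_rot: [0.99, 0.141, -0.001, -0.001]
ft_force: [0.8, -0.4, 0.3]
grip_width: 1.0
grasp_force: 0.0
clock: 5.05
position: [0.5075, -0.3792, -0.0077]
ee_rot: [0.99, 0.141, 0.0, 0.0]
ft_force: [-0.4, 0.8, 5.0]
grip_width: 0.697
grasp_force: 27.6
```

```bash
cat >> h.py <<'E'
O=np.array([.6429,.0947,.0546]); M=mastR(-.1224)
def plan(G,ang=None,off=.0587):
    """tool-axis slide and twist to put the grasp point at G, tool x at ang (deg)"""
    s=manip.get_obs(); q=s["ee_rot"]; a=2*np.arctan2(q[1],q[0])
    d=np.array(G)-[0,0,off]-s["position"]
    X=np.array([np.cos(a),np.sin(a),0]); Y=np.array([np.sin(a),-np.cos(a),0])
    tw=0 if ang is None else np.degrees(a)-ang
    return np.round([d@X,d@Y,-d[2],(tw+180)%360-180],4), "tool x deg",round(np.degrees(a),2)
E
python3 - <<'E'
from h import *
G=O+M@[.075,0,.006]; print(G,np.degrees(np.arctan2(M[1,0],M[0,0])))
print(plan(G+[0,0,.1],83));
E
python3 -m creep '{"slide":[[0,0,-0.03],[0,0,-0.04],[0,0,-0.05],[0,0,-0.06],[0,0,-0.06],[0,0,-0.02],[0,0,0]],"twist":[0,0,0,0,0,0,0]}'
```

```text
[0.63533601 0.03321159 0.09729615] -97.01300341240128
(array([  0.2378,  -0.3604,  -0.1463, -66.8048]), 'tool x deg', np.float64(16.2))
clock: 5.92
position: [0.5077, -0.3794, 0.2531]
ee_rot: [0.99, 0.141, 0.001, 0.001]
ft_force: [-0.0, 0.7, -1.6]
grip_width: 0.693
grasp_force: 27.5
```

```bash
python3 -m creep '{"slide":[[0.02,-0.03,0],[0.03,-0.045,0],[0.03,-0.045,0],[0.03,-0.045,0],[0.03,-0.045,0],[0.03,-0.045,0],[0.03,-0.045,0],[0.03,-0.045,0]],"twist":[0,0,0,0,0,0,0,0]}'
python3 -m creep '{"slide":[[0.008,-0.015,0],[0,0,0],[0,0,0],[0,0,0],[0,0,0],[0,0,0],[0,0,0],[0,0,0]],"twist":[0,-9.5,-9.5,-9.5,-9.5,-9.5,-9.5,-9.5]}'
python3 - <<'E'
from h import *
print(plan(O+M@[.075,0,.006]+[0,0,.1],83),manip.get_obs()["joint_pos"])
E
```

```text
clock: 6.92
position: [0.6314, 0.0178, 0.2494]
ee_rot: [0.99, 0.141, -0.002, -0.0]
ft_force: [-0.1, -0.8, -0.6]
grip_width: 0.698
grasp_force: 27.4
clock: 7.92
position: [0.6347, 0.032, 0.2499]
ee_rot: [0.749, 0.662, -0.001, -0.001]
ft_force: [-0.2, 0.5, -0.9]
grip_width: 0.696
grasp_force: 27.4
(array([ 0.0012,  0.0005,  0.1113, -0.0321]), 'tool x deg', np.float64(82.97)) [ 0.39449699  0.42588438 -0.72294935  1.31685868  0.277381    1.50223248
 -0.42533435]
```

```bash
python3 -m creep '{"slide":[[-0.006,0,0.03],[0,0,0.04],[0,0,0.04],[0,0,0.03],[0,0,0.02],[0,0,0]],"twist":[0,0,0,0,0,0]}'
python3 -m creep '{"slide":[[0,0,0.006],[0,0,0.006],[0,0,0.006],[0,0,0.006],[0,0,0]],"twist":[0,0,0,0,0]}'
```

```text
clock: 8.68
position: [0.6334, 0.0265, 0.0899]
ee_rot: [0.751, 0.661, -0.001, -0.001]
ft_force: [0.9, -0.9, -0.2]
grip_width: 0.698
grasp_force: 27.4
clock: 9.3
position: [0.6346, 0.0271, 0.0676]
ee_rot: [0.751, 0.661, 0.0, 0.0]
ft_force: [0.9, 1.2, 1.3]
grip_width: 0.704
grasp_force: 28.5
```

```bash
python3 -m creep '{"slide":[[0,0,0.005],[0,0,0.005],[0,0,0.005],[0,0,0.003],[0,0,0]],"twist":[0,0,0,0,0]}'
python3 - <<'E'
from h import *
p,d=manip.camera("side"); cv2.imwrite("pics/s3.png",cv2.resize(p[140:340,200:400],(600,600),interpolation=cv2.INTER_CUBIC))
W=world(d,manip.camera_params("side")).reshape(-1,3); L=(W-O)@M
h=p.reshape(-1,3).astype(int)
m=(L[:,0]>-.02)&(L[:,0]<.19)&(abs(L[:,1])<.035)&(L[:,2]>.004)&(L[:,2]<.1)&(h[:,1]>100)&(L[:,1]>.005)
q=L[m]; 
for x in np.arange(-.01,.19,.02):
    r=q[abs(q[:,0]-x)<.01]; print(round(x,3),len(r),np.median(r,0).round(4) if len(r) else "")
print(plan(O+M@[.075,0,.006],83))
E
```

```text
clock: 9.93
position: [0.6344, 0.0272, 0.0495]
ee_rot: [0.751, 0.661, -0.0, -0.0]
ft_force: [0.3, 0.2, 1.9]
grip_width: 0.7
grasp_force: 30.1
-0.01 77 [-0.0112  0.0199  0.0209]
0.01 42 [0.014  0.0161 0.0242]
0.03 77 [0.0295 0.0164 0.0236]
0.05 76 [0.0501 0.0169 0.0219]
0.07 75 [0.0713 0.0179 0.0204]
0.09 72 [0.0895 0.0174 0.019 ]
0.11 41 [0.1052 0.0181 0.0172]
0.13 0 
0.15 0 
0.17 0 
(array([ 6.000e-03,  1.000e-04,  1.100e-02, -2.967e-01]), 'tool x deg', np.float64(82.7))
```

View pics/s3.png

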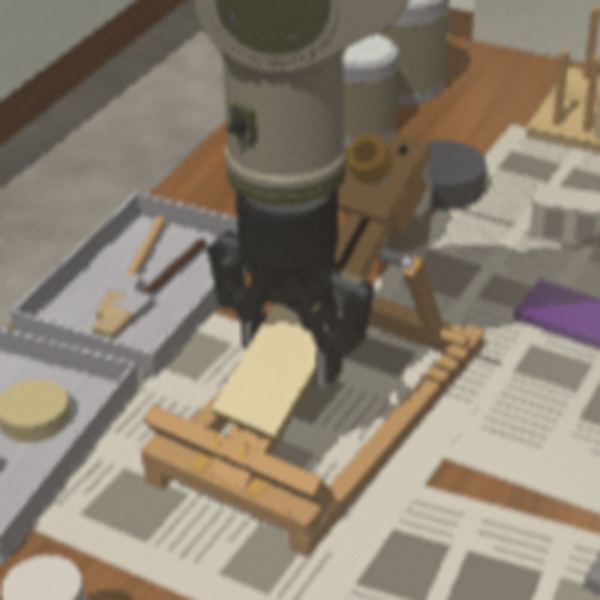

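The board (265,380) has swivelled in the grip to within about 4° of the mast, and its lower end is about 9 mm short of the ledge. I'll press it flat, then slide it down to the ledge.

```bash
python3 -m creep '{"slide":[[0,0,0.004],[0,0,0.003],[0,0,0]],"twist":[-0.3,0,0]}'
python3 -m creep '{"slide":[[0.002,0,0.001],[0.002,0,0.0012],[0.002,0,0.0012],[0,0,0]],"twist":[0,0,0,0]}'
python3 -m creep '{"slide":[[0.001,0,0.0006],[0.001,0,0.0006],[0,0,0]],"twist":[0,0,0]}'
```

```text
clock: 10.35
position: [0.6346, 0.0271, 0.0426]
ee_rot: [0.749, 0.663, 0.0, -0.0]
ft_force: [0.7, 0.6, 2.5]
grip_width: 0.698
grasp_force: 31.0
clock: 10.85
position: [0.6352, 0.0337, 0.0392]
ee_rot: [0.749, 0.663, 0.0, -0.0]
ft_force: [-0.3, 1.4, 0.3]
grip_width: 0.698
grasp_force: 30.8
clock: 11.22
position: [0.6356, 0.0351, 0.0382]
ee_rot: [0.749, 0.663, 0.0, 0.0]
ft_force: [1.0, 1.5, 1.4]
grip_width: 0.702
grasp_force: 30.9
```

```bash
for i in 1; do python3 -m creep '{"slide":[[0.001,0,0.0008],[0.001,0,0.0008],[0,0,0]],"twist":[0,0,0]}'; done
python3 - <<'E'
from h import *
p,d=manip.camera("side"); W=world(d,manip.camera_params("side")).reshape(-1,3); L=(W-O)@M
h=p.reshape(-1,3).astype(int)
m=(L[:,0]>-.02)&(L[:,0]<.19)&(abs(L[:,1])<.035)&(L[:,2]>.004)&(L[:,2]<.1)&(h[:,1]>100)&(L[:,1]>.005)
q=L[m]; 
for x in np.arange(-.01,.12,.02):
    r=q[abs(q[:,0]-x)<.01]; print(round(x,3),len(r),np.median(r,0).round(4) if len(r) else "")
E
```

```text
clock: 11.6
position: [0.6358, 0.035, 0.0379]
ee_rot: [0.749, 0.662, -0.001, 0.001]
ft_force: [-8.0, -7.2, 15.9]
grip_width: 0.694
grasp_force: 32.2
-0.01 91 [-0.0104  0.0195  0.0202]
0.01 81 [0.0101 0.0167 0.0136]
0.03 75 [0.0303 0.0171 0.0136]
0.05 73 [0.0499 0.0178 0.0136]
0.07 80 [0.07   0.0182 0.0136]
0.09 59 [0.088  0.0181 0.0132]
0.11 0
```

```bash
python3 -m creep '{"slide":[[0,0,-0.001],[0,0,0],[0,0,0],[0,0,0]],"twist":[0,0,0,0]}' 100
python3 -m creep '{"slide":[[0,0,-0.02],[0,0,-0.04],[0,0,-0.06],[0,0,-0.06],[0,0,0]],"twist":[0,0,0,0,0]}'
cat > chk.py <<'E'
from h import *
from scipy.optimize import minimize
p,d=manip.camera("wrist"); W=world(d,manip.camera_params("wrist")).reshape(-1,3); L=(W-O)@M
h=p.reshape(-1,3).astype(int)
m=(L[:,0]>-.005)&(L[:,0]<.17)&(abs(L[:,1])<.05)&(L[:,2]>.006)&(L[:,2]<.018)
q=L[m]; print(m.sum(),cv2.minAreaRect(q[:,:2].astype(np.float32)),np.median(q[:,2]))
print("slope",np.linalg.lstsq(np.c_[q[:,:2],np.ones(len(q))],q[:,2],rcond=None)[0].round(4))
t=(L[:,2]>.052)&(L[:,2]<.066)&(L[:,0]>.14)&(L[:,0]<.29)&(abs(L[:,1])<.03)
print("screw",t.sum(),cv2.minEnclosingCircle(L[t,:2].astype(np.float32)) if t.sum()>5 else "",np.median(L[t],0))
e=(abs(L[:,0]+.005)<.02)&(abs(L[:,1])>.035)&(abs(L[:,1])<.078)&(L[:,2]>.008)&(L[:,2]<.016)
print("ledge",e.sum(),np.percentile(L[e,0],[5,50,95]) if e.sum() else "")
cv2.imwrite("pics/wchk.png",p)
E
python3 chk.py
```

```text
clock: 12.15
position: [0.6357, 0.0372, 0.0374]
ee_rot: [0.749, 0.663, -0.0, -0.0]
ft_force: [0.3, 0.2, -0.5]
grip_width: 1.001
grasp_force: 0.0
clock: 12.78
position: [0.6382, 0.0382, 0.2247]
ee_rot: [0.749, 0.663, 0.004, 0.003]
ft_force: [0.0, -0.2, -0.2]
grip_width: 1.001
grasp_force: 0.0
13626 ((0.07179673761129379, -3.803148865699768e-05), (0.09985896199941635, 0.15348324179649353), 89.99034881591797) 0.011013924568751662
slope [-0.0053 -0.0029  0.0115]
screw 0  [nan nan nan]
ledge 442 [-0.0019313  -0.00123653 -0.00064985]
  return _methods._mean(a, axis=axis, dtype=dtype,
  ret = um.true_divide(
```

```bash
sed -i 's/L\[:,0\]>-.005)/L[:,0]>.008)/; s/abs(L\[:,1\])<.05)/abs(L[:,1])<.045)/' chk.py; python3 chk.py 2>/dev/null
python3 - <<'E'
from h import *
print(plan(O+M@[.2445,0,.046]+[0,0,.06],83))
E
```

```text
12503 ((0.07836861908435822, -0.0014752019196748734), (0.1407310515642166, 0.06012662872672081), 0.0901423767209053) 0.011974809853189407
slope [ 0.0001 -0.0033  0.012 ]
screw 0  [nan nan nan]
ledge 453 [-0.00144926 -0.00084469 -0.0002575 ]
(array([-0.1309, -0.0003,  0.0012,  0.0083]), 'tool x deg', np.float64(83.01))
```

View pics/wchk.png

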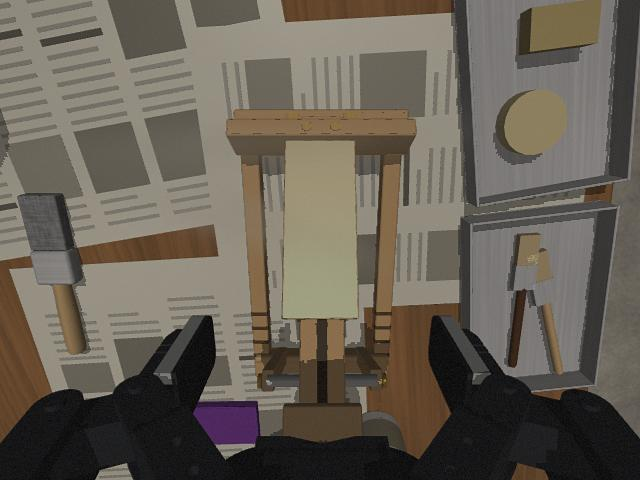

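The board (320,230) sits straight on the mast: y −1.5 mm, slope 0, lower end on the ledge, upper end at about 0.149. Next is the screw.

```bash
python3 -m creep '{"slide":[[0,0,-0.02],[-0.02,0,-0.006],[-0.035,0,0],[-0.04,0,0],[-0.036,0,0],[0,0,0]],"twist":[0,0,0,0,0,0]}'
python3 - <<'E'
from h import *
print(plan(O+M@[.2445,0,.046],83,.051))
p,d=manip.camera("side"); 
c=manip.camera_params("side");print(pix(O+M@[.2445,0,.058],c),pix(manip.get_obs()["position"]+[0,0,.037],c)); cv2.imwrite("pics/s4.png",cv2.resize(p[100:260,240:400],(600,600),interpolation=cv2.INTER_CUBIC))
E
```

```text
clock: 13.62
position: [0.6187, -0.0989, 0.2423]
ee_rot: [0.751, 0.66, -0.001, -0.0]
ft_force: [0.8, 1.2, 0.2]
grip_width: 0.998
grasp_force: 0.0
(array([ 6.400e-03,  4.000e-04,  7.660e-02, -4.008e-01]), 'tool x deg', np.float64(82.6))
[[322.03562371 190.61893902]] [[324.60954051 169.45508247]]
```

View pics/s4.png

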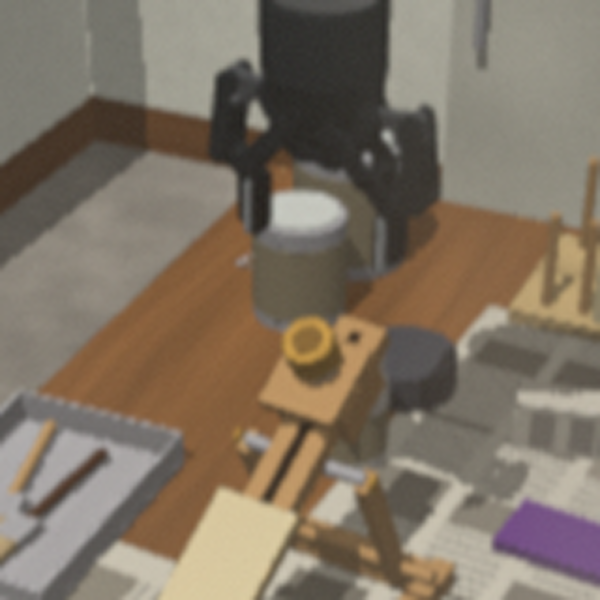

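The screw head at (308,342) in the crop is (322,191) in the full picture, which matches my model. Descend and grip.

```bash
python3 -m creep '{"slide":[[0.006,0,0.02],[0,0,0.025],[0,0,0.02],[0,0,0.011],[0,0,0]],"twist":[-0.4,0,0,0,0]}'
python3 -m creep '{"slide":[[0,0,0],[0,0,0],[0,0,0],[0,0,0],[0,0,0],[0,0,0]],"twist":[0,0,0,0,0,0]}' 0 35
python3 -c "
from workcell import manip;print(manip.get_obs()['torque'])"
```

```text
clock: 14.3
position: [0.6203, -0.087, 0.167]
ee_rot: [0.747, 0.665, -0.0, -0.0]
ft_force: [-0.3, 0.1, 1.0]
grip_width: 1.004
grasp_force: 0.0
clock: 15.05
position: [0.6222, -0.0869, 0.1687]
ee_rot: [0.747, 0.665, 0.001, 0.001]
ft_force: [6.2, 0.2, 0.9]
grip_width: 0.382
grasp_force: 36.1
[ 0.00757311 -1.12583152 -0.03342879]
```

```bash
python3 -m creep '{"slide":[[0.003,0.001,0.0017],[0.0065,0,0.0038],[0.0065,0,0.0038],[0.0065,0,0.0038],[0.0065,0,0.0038],[0.0065,0,0.0038],[0.0065,0,0.0038],[0,0,0]],"twist":[0,0,0,0,0,0,0,0]}'
python3 -m creep '{"slide":[[0.004,0,0.0023],[0.004,0,0.0023],[0,0,0]],"twist":[0,0,0]}'
cat > hold.py <<'E'
from h import *
print(manip.get_obs()["torque"].round(2))
for n in("top","side"):
    p,d=manip.camera(n); L=(world(d,manip.camera_params(n)).reshape(-1,3)-O)@M
    m=(L[:,0]>.1)&(L[:,0]<.3)&(abs(L[:,1])<.028)&(abs(L[:,2]-.026)<.004)&(p.reshape(-1,3).max(1)>75)
    print(n,m.sum(),np.percentile(L[m,0],[1,3,97,99]).round(4) if m.sum() else "")
E
python3 hold.py
```

```text
clock: 16.05
position: [0.6273, -0.0441, 0.1437]
ee_rot: [0.746, 0.666, 0.001, 0.0]
ft_force: [5.5, 4.5, 1.3]
grip_width: 0.385
grasp_force: 36.1
clock: 16.42
position: [0.6282, -0.0367, 0.1394]
ee_rot: [0.746, 0.665, 0.001, 0.001]
ft_force: [5.0, 3.3, 3.7]
grip_width: 0.387
grasp_force: 36.3
[ 0.62 -0.89 -0.08]
top 0 
side 264 [0.1478 0.1481 0.2033 0.2046]
```

```bash
python3 -m creep '{"slide":[[0.003,0,0.0018],[0.003,0,0.0018],[0.0009,0,0.0005],[0,0,0]],"twist":[0,0,0,0]}'
python3 -m creep '{"slide":[[0.0009,0,0.0005],[0.0009,0,0.0005],[0,0,0]],"twist":[0,0,0]}'
python3 hold.py
```

```text
clock: 17.02
position: [0.6291, -0.0302, 0.1356]
ee_rot: [0.747, 0.665, 0.001, 0.001]
ft_force: [3.6, 1.7, 6.9]
grip_width: 0.386
grasp_force: 36.6
clock: 17.4
position: [0.6293, -0.0286, 0.1346]
ee_rot: [0.747, 0.665, 0.001, 0.001]
ft_force: [3.6, 1.4, 8.4]
grip_width: 0.387
grasp_force: 36.6
[ 0.39 -0.6   0.01]
top 0 
side 266 [0.1383 0.1388 0.1945 0.1959]
```

```bash
python3 -m creep '{"slide":[[0.001,0,0.0003],[0,0,0]],"twist":[0,0]}'
python3 -m creep '{"slide":[[0.001,0,0.0004],[0,0,0]],"twist":[0,0]}'
```

```text
clock: 17.75
position: [0.6293, -0.0278, 0.1341]
ee_rot: [0.747, 0.665, 0.001, 0.001]
ft_force: [3.8, 0.7, 6.6]
grip_width: 0.384
grasp_force: 36.6
clock: 18.0
position: [0.6294, -0.0272, 0.1338]
ee_rot: [0.747, 0.665, 0.001, 0.001]
ft_force: [3.1, 0.5, 7.1]
grip_width: 0.383
grasp_force: 36.6
```

```bash
python3 -m creep '{"slide":[[0.001,0,0.0005],[0,0,0]],"twist":[0,0]}'
python3 -m creep '{"slide":[[0.001,0,0.0005],[0,0,0]],"twist":[0,0]}'
python3 hold.py
```

```text
clock: 18.25
position: [0.6295, -0.0272, 0.1337]
ee_rot: [0.747, 0.665, 0.0, 0.001]
ft_force: [0.9, -1.0, 11.9]
grip_width: 0.389
grasp_force: 36.9
clock: 18.5
position: [0.6295, -0.0271, 0.1337]
ee_rot: [0.747, 0.664, -0.0, 0.002]
ft_force: [-2.0, -5.0, 14.5]
grip_width: 0.387
grasp_force: 37.2
[-1.01  0.49 -0.1 ]
top 0 
side 261 [0.1367 0.1371 0.1917 0.1952]
```

```bash
python3 -m creep '{"slide":[[-0.002,0,-0.001],[0,0,0],[0,0,0],[0,0,0]],"twist":[0,0,0,0]}' 75
python3 hold.py
python3 - <<'E'
from h import *
print(plan(O+M@[.1765,0,.046],83,.051))
E
```

```text
clock: 19.1
position: [0.6283, -0.0267, 0.1324]
ee_rot: [0.747, 0.665, -0.0, -0.0]
ft_force: [0.2, 0.2, -0.3]
grip_width: 0.748
grasp_force: 0.0
[-0.02  0.01  0.01]
top 0 
side 243 [0.1367 0.1372 0.1706 0.1875]
(array([-0.0075, -0.0005,  0.0008,  0.4057]), 'tool x deg', np.float64(83.41))
```

```bash
python3 -m creep '{"slide":[[-0.0075,-0.0005,-0.003],[0,0,0],[0,0,0],[0,0,0]],"twist":[0,-10,-10,0]}'
python3 -m creep '{"slide":[[0,0,0],[0,0,0],[0,0,0],[0,0,0],[0,0,0]],"twist":[0,0,0,0,0]}' 0 35
python3 -c "
from workcell import manip;print(manip.get_obs()['torque'])"
```

```text
clock: 19.7
position: [0.6272, -0.0348, 0.1358]
ee_rot: [0.62, 0.784, 0.0, -0.0]
ft_force: [-0.9, -0.5, 0.3]
grip_width: 0.75
grasp_force: 0.0
clock: 20.32
position: [0.6287, -0.0339, 0.1368]
ee_rot: [0.621, 0.784, 0.001, 0.001]
ft_force: [5.3, 0.7, 2.7]
grip_width: 0.4
grasp_force: 34.7
[ 0.25418674 -0.8403474  -0.18906723]
```

```bash
python3 -m creep '{"slide":[[0,0.001,0],[0,0,0],[0,0,0],[0,0,0],[0,0,0]],"twist":[5,5,5,5,0]}'
python3 -c "
from workcell import manip;print(manip.get_obs()['torque'])"
python3 -m creep '{"slide":[[0,0,0],[0,0,0],[0,0,0],[0,0,0],[0,0,0]],"twist":[5,5,5,5,0]}'
python3 -c "
from workcell import manip;print(manip.get_obs()['torque'])"
python3 hold.py
```

```text
clock: 20.95
position: [0.629, -0.0344, 0.1363]
ee_rot: [0.747, 0.665, 0.001, 0.001]
ft_force: [2.9, -1.2, 2.2]
grip_width: 0.391
grasp_force: 35.4
[-0.4056237  -0.92823046  0.15452596]
clock: 21.58
position: [0.6302, -0.0338, 0.1375]
ee_rot: [0.85, 0.526, 0.002, 0.002]
ft_force: [2.3, -1.0, 6.4]
grip_width: 0.385
grasp_force: 60.8
[-0.90147064 -2.15921503  0.99044351]
[-0.9  -2.16  0.99]
top 0 
side 295 [0.1367 0.1371 0.1933 0.1955]
```

```bash
python3 -m creep '{"slide":[[0,0,0],[0,0,0],[0,0,0],[0,0,0],[0,0,0]],"twist":[0,0,-10,-10,-10]}' 65
python3 -m creep '{"slide":[[0,0,0],[0,0,0],[0,0,0],[0,0,0],[0,0,0]],"twist":[-7,0,0,0,0]}' 0 30
python3 - <<'E'
from h import *
p,d=manip.camera("side"); cv2.imwrite("pics/s5.png",cv2.resize(p[110:270,230:390],(600,600),interpolation=cv2.INTER_CUBIC))
print(manip.get_obs()['torque'],plan(O+M@[.1765,0,.046],83,.051))
E
```

```text
clock: 22.3
position: [0.6278, -0.0342, 0.1353]
ee_rot: [0.684, 0.73, -0.0, -0.0]
ft_force: [0.1, 0.2, 0.1]
grip_width: 0.651
grasp_force: 0.0
clock: 22.92
position: [0.6287, -0.034, 0.1358]
ee_rot: [0.641, 0.768, 0.0, 0.0]
ft_force: [5.7, 0.1, 0.1]
grip_width: 0.404
grasp_force: 29.9
[ 0.12082078 -0.97804488 -0.08382383] (array([ 1.00000e-04, -1.60000e-03,  4.10000e-03,  1.73023e+01]), 'tool x deg', np.float64(100.3))
```

View pics/s5.png

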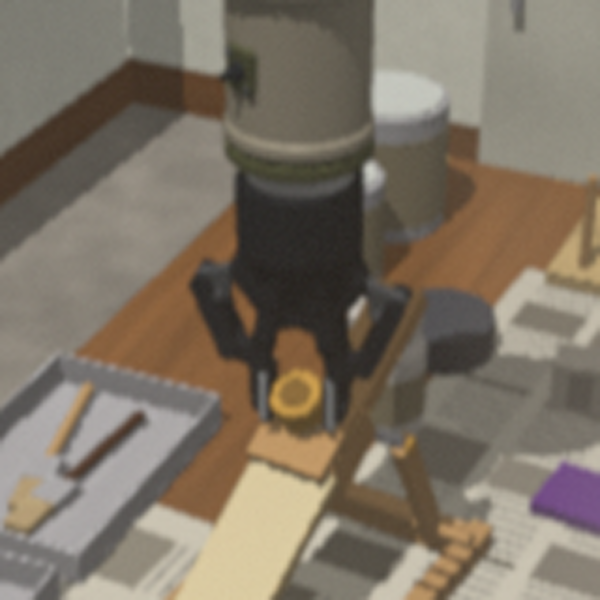

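The knob (296,395) is between the pads and the holder bears on the board. The wrist moment refers to a point about 0.17 m above the contact, and about the screw's axis the torque was about 0. So the screw wasn't seated; the pads were wedging. I'll use shorter strokes and watch the axial torque.

```bash
cat > tq.py <<'E'
from h import *
o=manip.get_obs(); T,F=o["torque"],o["ft_force"]; Tc=T-np.cross([0,0,-.17],F); print("axial",round(float(Tc@M[:,2]),3),"Tc",Tc.round(2))
E
python3 tq.py
python3 -m creep '{"slide":[[0,0.001,0],[0,0,0],[0,0,0]],"twist":[5,5,0]}'; python3 tq.py
python3 -m creep '{"slide":[[0,0,0],[0,0,0],[0,0,0]],"twist":[4,4,0]}'; python3 tq.py
python3 -m creep '{"slide":[[0,0,0],[0,0,0],[0,0,0]],"twist":[4,4,0]}'; python3 tq.py
```

```text
axial -0.104 Tc [ 0.05 -0.07 -0.08]
clock: 23.35
position: [0.6289, -0.0338, 0.1359]
ee_rot: [0.705, 0.709, -0.0, 0.0]
ft_force: [-0.4, 1.0, 3.8]
grip_width: 0.39
grasp_force: 30.2
axial -0.023 Tc [-0.02  0.   -0.03]
clock: 23.72
position: [0.629, -0.0346, 0.1353]
ee_rot: [0.752, 0.659, -0.001, 0.0]
ft_force: [0.8, -2.8, -1.9]
grip_width: 0.385
grasp_force: 30.6
axial -0.099 Tc [-0.14 -0.54  0.21]
clock: 24.1
position: [0.6293, -0.0343, 0.1357]
ee_rot: [0.796, 0.606, -0.0, 0.0]
ft_force: [0.9, -3.1, -0.1]
grip_width: 0.388
grasp_force: 37.2
axial 0.004 Tc [-0.2  -0.94  0.56]
```

```bash
python3 -m creep '{"slide":[[0,0,0],[0,0,0],[0,0,0],[0,0,0],[0,0,0]],"twist":[0,0,-9,-9,-9]}' 65
python3 -m creep '{"slide":[[0,0,0],[0,0,0],[0,0,0],[0,0,0],[0,0,0]],"twist":[0,0,0,0,0]}' 0 30;python3 tq.py
python3 -m creep '{"slide":[[0,0.001,0],[0,0,0],[0,0,0]],"twist":[3,3,0]}'; python3 tq.py
python3 -m creep '{"slide":[[0,0,0],[0,0,0],[0,0,0]],"twist":[3,2,0]}'; python3 tq.py
python3 -m creep '{"slide":[[0,0,0],[0,0,0],[0,0,0]],"twist":[3,2,0]}'; python3 tq.py
```

```text
clock: 24.72
position: [0.6289, -0.0336, 0.1356]
ee_rot: [0.631, 0.776, -0.0, -0.0]
ft_force: [0.2, 0.7, -0.1]
grip_width: 0.649
grasp_force: 0.0
clock: 25.35
position: [0.6289, -0.0338, 0.1358]
ee_rot: [0.634, 0.774, -0.0, -0.0]
ft_force: [-4.9, -0.1, 5.1]
grip_width: 0.408
grasp_force: 30.1
axial 0.133 Tc [-0.06  0.49 -0.12]
clock: 25.72
position: [0.6293, -0.034, 0.1355]
ee_rot: [0.673, 0.739, -0.001, -0.0]
ft_force: [-7.6, -2.1, 5.1]
grip_width: 0.401
grasp_force: 29.6
axial 0.164 Tc [0.09 0.28 0.02]
clock: 26.1
position: [0.629, -0.0347, 0.1349]
ee_rot: [0.705, 0.709, -0.001, -0.0]
ft_force: [-6.6, -2.5, 2.2]
grip_width: 0.388
grasp_force: 30.1
axial 0.139 Tc [-0.19  0.35 -0.02]
clock: 26.48
position: [0.6289, -0.0352, 0.1344]
ee_rot: [0.735, 0.678, -0.002, -0.0]
ft_force: [-6.9, -4.3, -1.3]
grip_width: 0.384
grasp_force: 30.7
axial 0.049 Tc [-0.19  0.01  0.06]
```

```bash
python3 -m creep '{"slide":[[0,-0.001,0],[0,0,0],[0,0,0]],"twist":[2,2,0]}'; python3 tq.py
python3 -m creep '{"slide":[[0,0,0],[0,0,0]],"twist":[4,0]}'; python3 tq.py
python3 -m creep '{"slide":[[0,0,0],[0,0,0]],"twist":[4,0]}'; python3 tq.py
```

```text
clock: 26.85
position: [0.6288, -0.035, 0.1347]
ee_rot: [0.759, 0.651, -0.001, 0.0]
ft_force: [-1.2, -5.5, -6.7]
grip_width: 0.386
grasp_force: 30.7
axial -0.06 Tc [-0.3  -0.37  0.16]
clock: 27.1
position: [0.6292, -0.0349, 0.1349]
ee_rot: [0.781, 0.624, -0.001, 0.001]
ft_force: [-1.3, -5.4, -6.0]
grip_width: 0.389
grasp_force: 32.5
axial -0.035 Tc [-0.46 -0.8   0.45]
clock: 27.35
position: [0.6291, -0.0343, 0.1354]
ee_rot: [0.802, 0.597, -0.0, 0.0]
ft_force: [-2.4, -4.4, -2.8]
grip_width: 0.387
grasp_force: 41.7
axial 0.095 Tc [-0.43 -0.5   0.43]
```

```bash
python3 -m creep '{"slide":[[0,0,0],[0,0,0],[0,0,0],[0,0,0],[0,0,0]],"twist":[0,0,-9,-9,-9]}' 65
python3 -m creep '{"slide":[[0,0,0],[0,0,0],[0,0,0],[0,0,0],[0,0,0]],"twist":[0,0,0,0,0]}' 0 35;python3 tq.py
python3 -m creep '{"slide":[[0,0,0],[0,0,0]],"twist":[4,0]}'; python3 tq.py
python3 -m creep '{"slide":[[0,0,0],[0,0,0]],"twist":[4,0]}'; python3 tq.py
python3 -m creep '{"slide":[[0,0,0],[0,0,0]],"twist":[4,0]}'; python3 tq.py
```

```text
clock: 27.98
position: [0.6296, -0.0329, 0.1361]
ee_rot: [0.638, 0.77, 0.001, 0.0]
ft_force: [-0.2, -0.1, -0.5]
grip_width: 0.649
grasp_force: 0.0
clock: 28.6
position: [0.6288, -0.0333, 0.1363]
ee_rot: [0.642, 0.767, -0.0, -0.0]
ft_force: [-4.2, -0.5, 5.3]
grip_width: 0.403
grasp_force: 34.3
axial 0.084 Tc [ 0.04  0.51 -0.2 ]
clock: 28.85
position: [0.6289, -0.034, 0.1362]
ee_rot: [0.668, 0.744, -0.0, 0.0]
ft_force: [-4.0, -2.2, 5.3]
grip_width: 0.399
grasp_force: 35.0
axial 0.446 Tc [-0.2   0.61  0.18]
clock: 29.1
position: [0.6288, -0.0325, 0.1362]
ee_rot: [0.693, 0.721, 0.0, -0.0]
ft_force: [-4.6, 1.7, 5.5]
grip_width: 0.391
grasp_force: 34.7
axial 0.23 Tc [-0.03  0.45  0.01]
clock: 29.35
position: [0.6289, -0.0313, 0.1363]
ee_rot: [0.717, 0.697, 0.001, -0.001]
ft_force: [-4.7, 4.2, 5.7]
grip_width: 0.386
grasp_force: 34.7
axial 0.143 Tc [ 0.19  0.42 -0.09]
```

```bash
python3 -m creep '{"slide":[[0,0,0],[0,0,0]],"twist":[3,0]}'; python3 tq.py
python3 -m creep '{"slide":[[0,0,0],[0,0,0]],"twist":[3,0]}'; python3 tq.py
python3 -m creep '{"slide":[[0,0,0],[0,0,0]],"twist":[3,0]}'; python3 tq.py; python3 hold.py
python3 - <<'E'
from h import *
print(plan(O+M@[.1765,0,.046],83,.051))
E
```

```text
clock: 29.6
position: [0.6291, -0.0307, 0.1363]
ee_rot: [0.735, 0.678, 0.001, -0.001]
ft_force: [-3.4, 5.1, 4.5]
grip_width: 0.382
grasp_force: 34.6
axial 0.412 Tc [0.22 0.29 0.29]
clock: 29.85
position: [0.6293, -0.0312, 0.1363]
ee_rot: [0.752, 0.659, 0.001, -0.001]
ft_force: [-3.1, 4.6, 5.7]
grip_width: 0.386
grasp_force: 34.8
axial 0.42 Tc [0.28 0.22 0.34]
clock: 30.1
position: [0.6294, -0.0321, 0.1364]
ee_rot: [0.769, 0.639, 0.001, -0.0]
ft_force: [-2.9, 3.1, 5.3]
grip_width: 0.385
grasp_force: 35.7
axial 0.541 Tc [0.07 0.16 0.53]
[0.61 0.66 0.53]
top 0 
side 274 [0.1363 0.1371 0.1912 0.1948]
(array([-2.400e-03, -1.900e-03,  4.700e-03, -3.504e+00]), 'tool x deg', np.float64(79.5))
```

```bash
python3 -m creep '{"slide":[[0,0,0],[0,0,0],[-0.002,-0.001,0],[0,0,0],[0,0,0]],"twist":[0,0,-8,0,0]}' 65
python3 tq.py
python3 -m creep '{"slide":[[0,0,0],[0,0,0],[0,0,0],[0,0,0],[0,0,0]],"twist":[0,0,0,0,0]}' 0 35;python3 tq.py
python3 -m creep '{"slide":[[0,0,0],[0,0,0]],"twist":[3,0]}'; python3 tq.py
python3 -m creep '{"slide":[[0,0,0],[0,0,0]],"twist":[3,0]}'; python3 tq.py
python3 -m creep '{"slide":[[0,0,0],[0,0,0]],"twist":[3,0]}'; python3 tq.py
```

```text
clock: 30.82
position: [0.6278, -0.0355, 0.1356]
ee_rot: [0.724, 0.69, 0.0, -0.0]
ft_force: [0.5, -0.1, 0.4]
grip_width: 0.652
grasp_force: 0.0
axial 0.0 Tc [-0.    0.02 -0.01]
clock: 31.45
position: [0.6285, -0.0352, 0.1361]
ee_rot: [0.723, 0.691, 0.001, 0.001]
ft_force: [6.1, 1.0, 1.1]
grip_width: 0.387
grasp_force: 35.4
axial -0.176 Tc [-0.07  0.03 -0.22]
clock: 31.7
position: [0.6286, -0.0347, 0.1362]
ee_rot: [0.741, 0.672, 0.001, 0.0]
ft_force: [5.4, 1.0, 2.0]
grip_width: 0.385
grasp_force: 34.8
axial 0.239 Tc [ 0.09 -0.08  0.31]
clock: 31.95
position: [0.6287, -0.0342, 0.1362]
ee_rot: [0.758, 0.653, 0.001, 0.0]
ft_force: [5.5, 2.0, 0.5]
grip_width: 0.388
grasp_force: 34.7
axial 0.574 Tc [ 0.12 -0.3   0.82]
clock: 32.2
position: [0.6288, -0.0341, 0.1363]
ee_rot: [0.775, 0.632, 0.001, 0.0]
ft_force: [5.2, 2.6, 1.7]
grip_width: 0.383
grasp_force: 36.8
axial 0.352 Tc [ 0.03 -0.4   0.63]
```

The torque climbs straight away on re-gripping (0.24, then 0.57 N m), so the screw is seated. Release and retreat.

```bash
python3 -m creep '{"slide":[[0,0,0],[0,0,0],[0,0,0],[0,0,0],[0,0,-0.03],[0,0,-0.05],[0,0,-0.05],[0,0,0]],"twist":[0,0,0,0,0,0,0,0]}' 90
python3 -m creep '{"slide":[[0.03,0,-0.02],[0.05,0,0],[0.05,0,0],[0,0,0]],"twist":[0,0,0,0]}'
python3 hold.py; python3 chk.py 2>/dev/null
```

```text
clock: 33.2
position: [0.6295, -0.0348, 0.2702]
ee_rot: [0.775, 0.632, 0.003, 0.002]
ft_force: [-0.3, -0.2, -1.5]
grip_width: 0.901
grasp_force: 0.0
clock: 33.7
position: [0.6529, 0.0976, 0.2844]
ee_rot: [0.773, 0.635, -0.0, -0.001]
ft_force: [0.3, -0.6, 0.4]
grip_width: 0.899
grasp_force: 0.0
[0.01 0.02 0.01]
top 314 [0.1403 0.1411 0.1998 0.2005]
side 329 [0.1368 0.1376 0.1943 0.1954]
7556 ((0.0789823830127716, -3.807432949542999e-05), (0.06009707972407341, 0.14195005595684052), 89.92747497558594) 0.013888847965575535
slope [-0.0004 -0.0008  0.0139]
screw 1355 ((0.17815399169921875, 0.0011313884751871228), 0.01776091940701008) [0.17787354 0.00142391 0.0597273 ]
ledge 202 [0.00044075 0.00086688 0.00127141]
```

```bash
python3 -c "
from workcell import manip;print(manip.hand_in())"
```

```text
the job is handed in; nothing more can be done
None
```

I set the board up on the easel, painted face out and resting on the ledge, then slid the holder down to bear on its upper end and turned the screw until it seated; I handed the job in at about 34 s, but no verdict came back and the screw's angle was judged only from wrist torque.

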